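# Slide carrier under the reader's bridge

## Robot

A 6-joint arm with a two-finger parallel gripper is mounted at the origin on the work surface. World frame = base frame: x ahead of the robot, y to its left, z up, the work surface at z = 0. Lengths are in m, angles in degrees, forces in N, time in s.
With the tool pointing down it reaches from about 0.4 to 0.825 m from the base axis. Payload 7 kg.
Tool frame: the origin (TCP) lies midway between the tips of the shut fingers; the grasp point (between the pads) lies 19 mm behind it (r.grasp_offset is the distance from the TCP to the grasp point, in m); z points along the fingers, x is the direction in which the jaws open and shut, and the axes are right-handed (so a half turn about z gives the same grasp; the last joint's range is limited). The gripper opens to 88 mm and grips with 3 to 60 N. Pads are 19 mm wide; open, the fingers measure 130 mm over their backs; the gripper's body (78 mm by 193 mm) begins 47 mm behind the grasp point.
Start: joints at [83.256, 20.546, 0.682, 0, -70.136, -16.507], TCP at [0.266, 0.62, 0.227] pointing down, gripper open.
Joint ranges: [-176.03, 176.03], [-82.01, 121.73], [-58.28, 71.71], [-173.87, 95.51], [-174.79, -0.11], [-173.66, 173.66]. Speed limits (degrees/s): [136.94, 136.94, 172.46, 180, 180, 180].

## Interface

Orientations are given as [roll, pitch, yaw] about the fixed x, y, z axes, in that order (R = Rz(yaw) Ry(pitch) Rx(roll)).
In Python, from plant import r gives the robot as it stands.
- The arm moves only by the tool step_arm, never from a script. Its argument "deltas" is a list of rows, each a list of 7 numbers: the turn, a rotation vector about the tool's x, y, z in rad, then the shift along the tool's x, y, z in mm, then the opening, from -1 (shut) to 1 (fully open), so that 0 is half open. In form: [[ax, ay, az, x, y, z, grip], ...]. A call has 1 to 10 rows; each row shifts and turns the pose as measured when the row begins, along the tool's axes as they then stand; what a row does not reach is not made up. A row lasts 1/10 s, in which the tool goes at most 50 mm and 8.59 degrees, less where a joint would pass 70% of its speed; a pose out of reach is approached as far as the arm can. A call with a gripper value outside its range is refused whole. The fingers move at their own pace and stop on an object; "squeeze" is the grip in N (left out, the last holds). Time passes only in rows, so rows that do not move let the fingers close. It gives the time, the measured TCP pose, the force and the opening at its end, in the units of the state.
- r.get_state(): the state, without advancing time (a new reading comes with each control period).
- r.capture(name): name is "side" or "top"; returns the picture (420x560x3 uint8, red, green, blue); there is no depth.
- r.camera_info(name): a dict with "vertical_fov" (degrees; the focal length in pixels is half the picture's height over the tangent of half this angle, whatever the lens; pixels are square), "cx", "cy" (the principal point, pixels), "view" (4x4, takes a point from world to camera coordinates). Camera axes: x right, y down, z forward; pixel columns grow to the right and rows downward; lengths in m; the calibration is good to about 2 mm. A picture is of the moment at which its call begins. camera_info takes no time and is no camera call.
- r.close_job(): hands the job in, once; it reports no verdict.
The state is a dict: "time_s": time; "joints": joint angles; "qd": joint speeds; "joint_torque": joint torques, N m; "tcp_pos": TCP position; "eef_rot": TCP orientation; "contact_force": force on the tool from outside, world axes, zero at the start; "moment": the same for the moment, N m; "gripper_width": finger opening in m.
Only numpy, scipy, OpenCV 4.12 (cv2) and the standard library are available. Lean on these libraries where they do the work, as an engineer would, in place of code of your own. Each camera call takes 0.05 s, during which the arm holds its last target.

## Task

Push the flat aluminium slide carrier along the bench with the fingertips, leading end first, in under the low bridge of the slide reader until its leading edge is fully home and square against the stop at the back. Only push it: keep it flat on the bench and do not lift or tip it. Do not touch the reader with the robot, leave everything else where it stands, and finish with the robot clear of the carrier.

Things in the scene. Friction and masses are not known exactly. Their poses are not given: they have to be found in the camera images.
- reader: Slide reader, fixed: a white housing standing as a low bridge on two side cheeks; camera head on top, 148 mm high. Origin on the bench, midway between the cheeks, under the middle of the beam. +x: the way a carrier goes in; z up. Beam from x = -30 to +30 mm, underside 22 mm, top 60 mm above the bench. Opening 108 mm wide (y -54 to +54). No floor plate: the carrier runs on the bench.
- reader_stop (a point): Middle of the face of the reader's steel stop, at bench height (reader frame 50, 0, 0 mm); axes as the reader's. The stop is 24 mm high and closes the back of the opening. The reader's cheeks are 30 mm thick, 60 mm high and run from x = -30 to +64 mm in the reader's frame.
- carrier: Loose flat aluminium slide carrier, a plate 160 mm long (x) x 84 wide (y) x 16 thick, 0.17 to 0.35 kg, flat on the bench before the opening, askew and off its centre line to the robot's side (reader's +y). Glass slides are fixed on its leading part; the ribbed thumb end (-x) trails. Origin: centre of its underside; +x to the leading edge. Friction varies; it stays where left.
- carrier_front (a point): Middle of the carrier's leading edge, at its underside (carrier frame 80, 0, 0 mm); axes as the carrier's. When home, the last 80 mm of the carrier still stand out in front of the beam.
- stain_jar: Bystander, loose: small rectangular glass staining jar with a white lid, 44 x 64 x 85 mm high, beside the carrier's path on the side away from the robot. Origin: centre of its underside.
- reagent: Bystander, loose: amber glass reagent bottle, 56 mm wide, 130 mm high, beside the reader. Origin: centre of its underside.
- slide_box: Bystander, loose: grey plastic slide box, 80 x 100 x 34 mm high, behind the reader's stop. Origin: centre of its underside.
- dish: Bystander, loose: closed round glass culture dish, 90 mm wide, 16 mm high, beside the reader on the robot's side. Origin: centre of its underside.
- forceps: Bystander, loose: steel forceps lying flat, 125 mm long, 9 mm wide. Origin: centre of its underside.
- beaker: Bystander, loose: empty glass beaker, 68 mm wide, 85 mm high. Origin: centre of its underside.
Not all that is in view belongs to the job. What is meant by the carrier is not brown, and is the larger of those in its own colour. Several things look just like the reader: the one meant starts farthest from the robot's base.

How it is judged (in metres and radians):
On the way:
1. the carrier's leading edge has gone in under the beam, between the cheeks (x of carrier_front in the frame of reader above -0.02 m and y of carrier_front in the frame of reader between -0.03 and 0.03 m), for 0.05 s.
At the end, for the whole second after the job is handed in: The carrier lies flat and at rest on the bench between the reader's cheeks, under the beam, the middle of its leading edge within 5 mm of the stop's face, square to it within 0.06 rad (x of carrier_front in the frame of reader above 0.045 m and angle between the x axis of carrier and the x axis of reader, either way round below 0.06 rad and y of carrier_front in the frame of reader between -0.02 and 0.02 m and height (world z) of carrier below 0.004 m and angle between carrier's own z axis and vertical below 0.04 rad and linear speed of carrier below 0.01 m/s); the robot touches nothing.
It fails at once if the carrier is lifted more than 6 mm off the bench (height (world z) of carrier above 0.006 m).
It fails at once if the carrier is tipped by more than 0.08 rad (angle between carrier's own z axis and vertical above 0.08 rad).
It fails at once if the robot touches the reader (over 2 N) (contact force between any of the fingers, the arm and reader above 2 N).
It fails at once if a bystander is moved more than 15 mm or tipped by more than 0.3 rad (distance of any of stain_jar, reagent, slide_box, dish, forceps, beaker from where it was at the start of the episode above 0.015 m or angle between any of stain_jar, reagent, slide_box, dish, forceps, beaker's own z axis and vertical above 0.3 rad).
It also fails if it takes over 58 s, if anything falls off the work surface, if the arm or the gripper's body presses on something with over 40 N, if the wrist force passes 120 N, or if a joint passes its speed limit or range.

## Working session

There is one attempt and no reset: what is moved stays moved. The work goes in short steps, Python scripts to look and compute and a tool call to move; the robot and the scene stay as the last step left them, time stands still between calls to the robot, and variables do not carry over. Pictures are saved under pics/ and viewed, and the job is handed in when it is done.

Besides the shell and the picture viewer there is one more tool, called after ">>>" in YAML: its name, and indented under it one key for each argument. step_arm: Moves the arm, as the interface text tells. Its arguments: {"type":"object","properties":{"deltas":{"type":"array","items":{"type":"array","items":{"type":"number"}}},"squeeze":{"type":"number"}},"required":["deltas"]}

```bash
mkdir -p pics; python3 - <<'E'
from plant import r
import cv2
print(r.get_state())
for n in("side","top"):
    cv2.imwrite(f"pics/{n}0.png",cv2.cvtColor(r.capture(n),cv2.COLOR_RGB2BGR)); print(r.camera_info(n))
E
```

```text
{'time_s': 0.0, 'joints': array([ 8.32563368e+01,  2.05928246e+01,  6.34240847e-01, -2.02098553e-02,
       -7.01359349e+01, -1.65075122e+01]), 'qd': array([-0.08346007,  0.00473103,  0.01465836, -0.01727487, -0.05474892,
       -0.00411774]), 'joint_torque': array([-8.62390061e-04, -5.82715416e+01,  2.93058211e+01,  6.99693024e+00,
        6.91286419e-03, -1.59348410e-04]), 'tcp_pos': array([0.26628966, 0.61972453, 0.22561027]), 'eef_rot': array([-1.79991356e+02, -9.60215388e-02, -1.13258065e+02]), 'contact_force': array([ 0.53513255, -0.41569381, -0.7320033 ]), 'moment': array([ 0.05754767, -0.00929263, -0.02030355]), 'gripper_width': 0.08802239963054043}
{'vertical_fov': 54.17590650329059, 'cx': 282.84190981453565, 'cy': 210.1362826972375, 'view': array([[ 0.95743418, -0.28802827, -0.01896063, -0.52327306],
       [-0.19798208, -0.60747125, -0.76927354,  0.10640893],
       [ 0.21005449,  0.74028264, -0.63863818,  1.07788123],
       [ 0.        ,  0.        ,  0.        ,  1.        ]])}
{'vertical_fov': 47.116245190891604, 'cx': 274.3603734228971, 'cy': 211.421647352441, 'view': array([[-0.00258265, -0.99984849, -0.01721439, -0.04434613],
       [-0.98932897,  0.00506247, -0.14561099,  0.53500984],
       [ 0.14567607,  0.01665463, -0.98919215,  1.09775403],
       [ 0.        ,  0.        ,  0.        ,  1.        ]])}
```

View pics/side0.png

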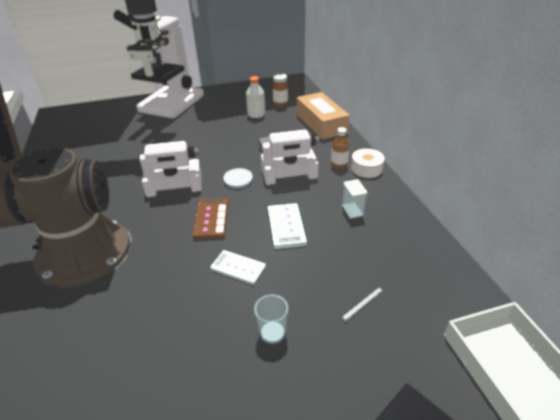

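View pics/top0.png

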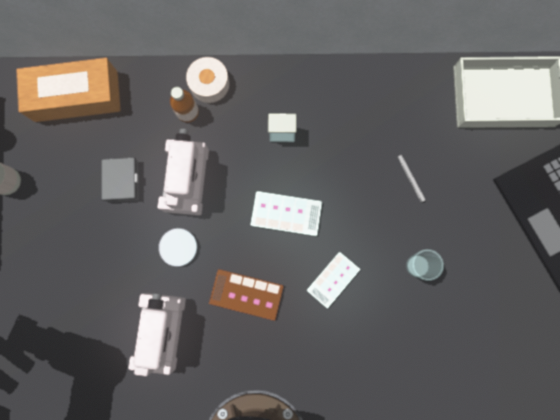

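Carrier candidates in the top view are the large white plate (286,213), the small white plate (334,280) and the brown plate (246,294). Readers are at (184,178), which is far, and (155,335), which is near. By the description I choose the large white plate and the far reader, then check both in a close crop.

```bash
cat > h.py <<'E'
import numpy as np, cv2
from plant import r
def info(n):
    c=r.camera_info(n); f=210/np.tan(np.radians(c['vertical_fov'])/2); return f,c['cx'],c['cy'],np.array(c['view'])
def px2w(n,u,v,z):
    f,cx,cy,V=info(n); R=V[:3,:3];t=V[:3,3]
    d=R.T@np.array([(u-cx)/f,(v-cy)/f,1]); o=-R.T@t
    return o+d*(z-o[2])/d[2]
def w2px(n,P):
    f,cx,cy,V=info(n); P=np.atleast_2d(P); c=P@V[:3,:3].T+V[:3,3]
    return np.c_[f*c[:,0]/c[:,2]+cx,f*c[:,1]/c[:,2]+cy]
def crop(n,img,x0,y0,w,h,s,name,polys=[]):
    c=cv2.cvtColor(img[y0:y0+h,x0:x0+w],cv2.COLOR_RGB2BGR)
    c=cv2.resize(c,None,fx=s,fy=s,interpolation=cv2.INTER_CUBIC)
    for P,col in polys:
        q=(w2px(n,P)-[x0,y0]+.5)*s-.5
        cv2.polylines(c,[np.round(q).astype(int)],True,col,1)
    for k in range(0,w,20): cv2.putText(c,str(x0+k),(int(k*s),10),0,.35,(0,255,255),1)
    for k in range(0,h,20): cv2.putText(c,str(y0+k),(0,int(k*s)+4),0,.35,(0,255,255),1)
    cv2.imwrite(name,c)
def fr(x,y,yaw):
    c,s=np.cos(yaw),np.sin(yaw)
    return lambda L:np.array([[x+c*a-s*b,y+s*a+c*b,z] for a,b,z in L])
E
python3 - <<'E'
from h import *
i=cv2.cvtColor(cv2.imread('pics/top0.png'),cv2.COLOR_BGR2RGB)
crop('top',i,150,110,190,140,4,'pics/c1.png')
i=cv2.cvtColor(cv2.imread('pics/side0.png'),cv2.COLOR_BGR2RGB)
crop('side',i,225,110,190,145,4,'pics/c2.png')
E
```

```text
(no output)
```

View pics/c1.png

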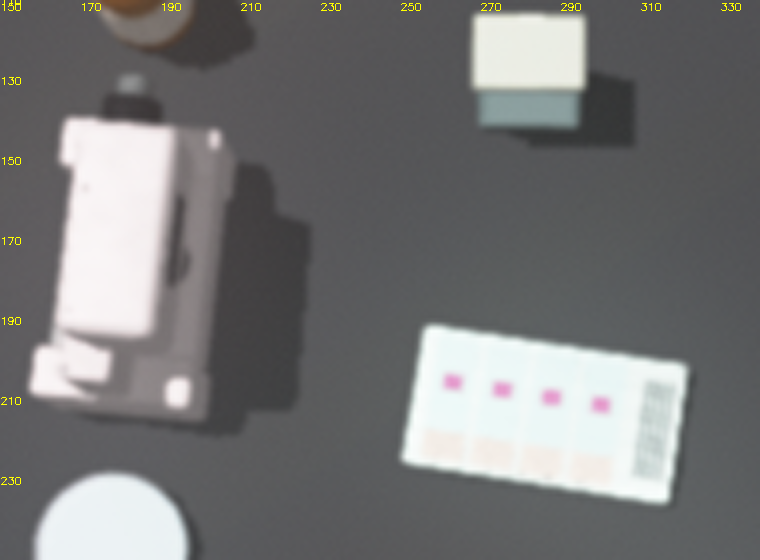

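View pics/c2.png

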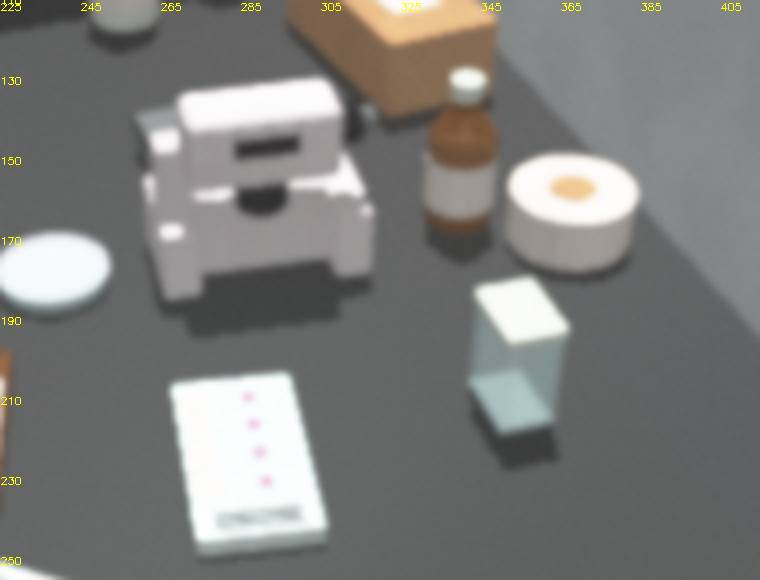

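```bash
python3 - <<'E'
from h import *
from scipy.optimize import least_squares
# carrier fit top + side (z=.016 top face)
pt=np.array([(256.6,191.2),(321.9,201.1),(316.9,235.6),(250.4,225.4)])
L=[(80,-42,16),(-80,-42,16),(-80,42,16),(80,42,16)]
L=[tuple(np.array(l)/1e3) for l in L]
ps=np.array([(225+290/4,110+374/4),(225+327/4,110+524/4),(225+197/4,110+542/4),(225+171/4,110+384/4)])
def res(p,w=(1,1)):
    P=fr(*p)(L); return np.r_[w[0]*(w2px('top',P)-pt).ravel(),w[1]*(w2px('side',P)-ps).ravel()]
for w in((1,1),(1,0),(0,1)):
    s=least_squares(res,[.5,-.05,1.5],args=(w,)); print('car',s.x,np.degrees(s.x[2]),np.sqrt(np.mean(s.fun**2)))
for q in pt: print(px2w('top',*q,.016))
c=s=least_squares(res,[.5,-.05,1.5]).x
# reader
M=np.array([(-30,84,0),(-30,54,0),(-30,-54,0),(-30,-84,0)])/1e3
mp=np.array([(266.7,184.5),(275.7,182.5),(308.7,178.7),(318,177)])
f=lambda p:(w2px('side',fr(*p)(M))-mp).ravel()
s=least_squares(f,[.55,.2,1.5]);rd=s.x;print('rd',rd,np.degrees(rd[2]),s.fun)
np.save('g.npy',np.array([c,rd]))
F=fr(*rd); C=fr(*c)(L)
def b(x0,x1,y0,y1,z): return F(np.array([(x0,y0,z),(x1,y0,z),(x1,y1,z),(x0,y1,z)])/1e3)
polys=[(C,(0,0,255))]+[(b(-30,64,a,d,z),col) for a,d in((54,84),(-84,-54)) for z,col in((0,(0,255,0)),(60,(255,0,0)))]+[(b(-30,30,-54,54,60),(255,0,0))]
for n in('top','side'):
    i=cv2.cvtColor(cv2.imread(f'pics/{n}0.png'),cv2.COLOR_BGR2RGB)
    crop(n,i,*((150,110) if n=='top' else(225,110)),190,140,4,f'pics/f{n}.png',polys)
E
```

```text
car [ 0.53384218 -0.07544414  1.41028858] 80.80358365098671 0.3611184206270917
car [ 0.53365741 -0.07490496  1.41103152] 80.84615102688124 0.11447631815594714
car [ 0.53387482 -0.07684273  1.40881726] 80.7192828982024 0.26423657552933194
[ 0.58795815 -0.00308734  0.016     ]
[ 0.56275756 -0.16071933  0.016     ]
[ 0.47935288 -0.14739316  0.016     ]
[0.50458334 0.01156764 0.016     ]
rd [0.61945105 0.15801099 1.48577333] 85.12854110991282 [-0.319465   -0.24610193  0.04729415  0.45543002  0.24755997 -0.34696059
  0.02809629  0.09424904]
```

View pics/ftop.png

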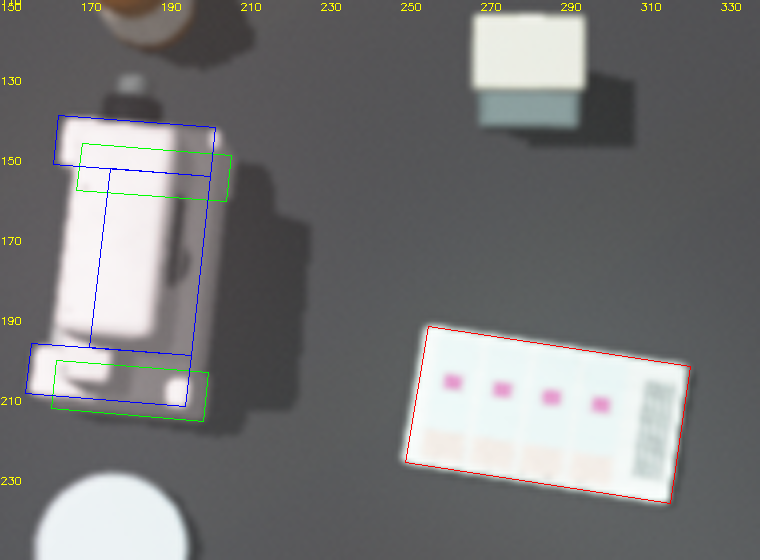

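View pics/fside.png

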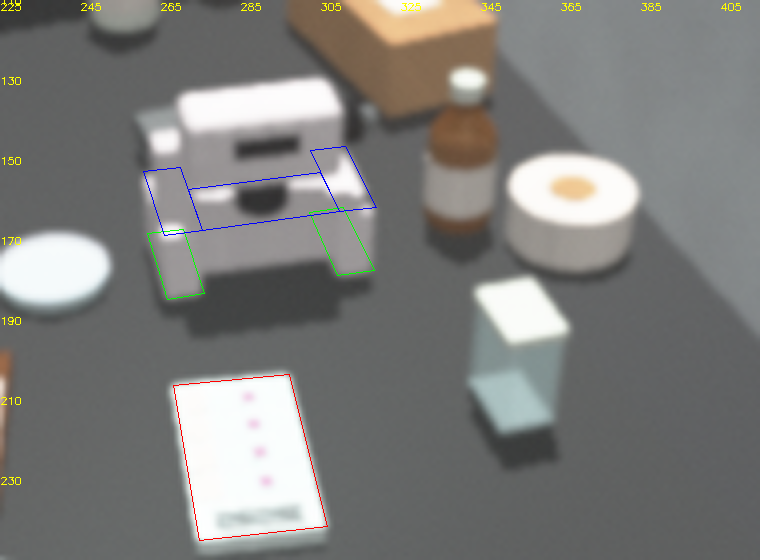

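```bash
python3 - <<'E'
from h import *
c,rd=np.load('g.npy'); 
def toR(P):
    d=np.array(P)[:2]-rd[:2]; a=rd[2]; return np.round(1e3*np.array([d@[np.cos(a),np.sin(a)],d@[-np.sin(a),np.cos(a)]]),1)
print('car',toR(c),np.degrees(c[2]-rd[2]),'front',toR(fr(*c)([(.08,0,0)])[0]),'rear',toR(fr(*c)([(-.08,0,0)])[0]))
for q in((268,113.5),(296.2,113.5),(295.7,132),(268,132)):
    p=px2w('top',*q,.085); print('jar',p.round(3),toR(p))
for n,q,z in(('small',(334,280),.01),('brown',(246,294),.016),('dish',(178,247),.016),('beaker',(426,266),.04),('forceps',(412,178),0),('smallcorners',(359,270),.01),('sc',(343,253),.01),('brown c',(283,288),.01)):
    p=px2w('top',*q,z); print(n,p.round(3),toR(p))
print(r.get_state()['tcp_pos'])
E
```

```text
car [-239.9   65.5] -4.324957458926096 front [-160.1   59.4] rear [-319.7   71.5]
jar [ 0.759 -0.033  0.085] [-178.4 -155.3]
jar [ 0.758 -0.099  0.085] [-244.  -160.3]
jar [ 0.714 -0.097  0.085] [-246.2 -115.7]
jar [ 0.714 -0.033  0.085] [-182.2 -110.7]
small [ 0.374 -0.187  0.01 ] [-364.2  214.9]
brown [0.342 0.021 0.016] [-159.9  264.5]
dish [0.453 0.185 0.016] [ 12.3 167.7]
beaker [ 0.406 -0.396  0.04 ] [-570.  166.]
forceps [ 0.622 -0.384  0.   ] [-539.6  -48.3]
smallcorners [ 0.398 -0.246  0.01 ] [-421.6  186.6]
sc [ 0.438 -0.209  0.01 ] [-381.4  149.6]
brown c [ 0.356 -0.066  0.01 ] [-245.4  243.5]
[0.26631197 0.61979321 0.22571561]
```

The close crop confirms the large white plate, with its ribbed end at (314,218), trailing away from the far reader. In the reader frame its front is at (-160,+59) mm with yaw -4.3°. The plan has two pushes:
1. Push it sideways with the open fingers along its robot-side edge until it is centred and squared.
2. Push it in from the rear edge.

First I turn the tool.

>>> step_arm:
  deltas:
    - [0,0,-0.107,0,0,0,1]
    - [0,0,-0.107,0,0,0,1]
    - [0,0,-0.107,0,0,0,1]
    - [0,0,0,0,0,0,1]

```text
time_s: 0.5
tcp_pos: [0.2659, 0.6187, 0.2234]
eef_rot: [179.9, -0.3, -94.2]
contact_force: [0.5, 0.5, -0.6]
gripper_width: 0.0877
```

```bash
cat >> h.py <<'E'
def d(target,st=None):
    "delta to reader-frame target (mm x,y; world z mm), in tool axes mm"
    from scipy.spatial.transform import Rotation as Ro
    st=r.get_state(); c,rd=np.load('g.npy')
    P=fr(*rd)([np.array(target)/1e3])[0]
    R=Ro.from_euler('xyz',st['eef_rot'],degrees=True)
    p=R.inv().apply(P-st['tcp_pos'])*1e3
    q=st['tcp_pos'][:2]-rd[:2];a=rd[2]
    print('t',st['time_s'],'rot',st['eef_rot'].round(2),'yawrel',round(st['eef_rot'][2]-np.degrees(rd[2]),2),'tcpR',(1e3*np.array([q@[np.cos(a),np.sin(a)],q@[-np.sin(a),np.cos(a)]])).round(1),'z',st['tcp_pos'][2].round(4),'F',st['contact_force'].round(1),'w',st['gripper_width'])
    print('delta tool mm',p.round(1),'world target',P.round(4))
E
python3 -c "
from h import *
d((-240,136,227)); print(r.get_state()['joints'].round(1))"
```

```text
t 0.5 rot [179.93  -0.31 -94.24] yawrel -179.37 tcpR [429.  391.4] z 0.2234 F [ 0.5  0.5 -0.6] w 0.08765574318532854
delta tool mm [ 6.718e+02 -2.480e+02 -3.000e-01] world target [ 0.4636 -0.0696  0.227 ]
[ 83.3  20.7   0.5  -0.1 -70.1   2.5]
```

>>> step_arm:
  deltas:
    - [0,0,0,34,-12.5,-0.5,1]
    - [0,0,0,34,-12.5,-0.5,1]
    - [0,0,0,34,-12.5,-0.5,1]
    - [0,0,0,34,-12.5,-0.5,1]
    - [0,0,0,34,-12.5,-0.5,1]
    - [0,0,0,34,-12.5,-0.5,1]
    - [0,0,0,34,-12.5,-0.5,1]
    - [0,0,0,34,-12.5,-0.5,1]
    - [0,0,0,34,-12.5,-0.5,1]
    - [0,0,0,34,-12.5,-0.5,1]

```text
time_s: 1.5
tcp_pos: [0.3606, 0.2579, 0.2269]
eef_rot: [179.9, -0.6, -96.0]
contact_force: [1.7, 0.9, -0.5]
gripper_width: 0.0876
```

```bash
python3 -c "
from h import *
d((-240,136,227)); print(r.get_state()['joints'].round(1))"
```

```text
t 1.5 rot [179.88  -0.63 -96.01] yawrel -181.14 tcpR [ 77.5 266.4] z 0.2269 F [ 1.7  0.9 -0.5] w 0.08759840453777513
delta tool mm [ 314.8 -136.6    3.1] world target [ 0.4636 -0.0696  0.227 ]
[ 61.3  -1.6 -26.6   0.1 -65.7  22.6]
```

>>> step_arm:
  deltas:
    - [0,0,-0.01,33,-13.5,0.3,1]
    - [0,0,-0.01,33,-13.5,0.3,1]
    - [0,0,0,33,-13.5,0.3,1]
    - [0,0,0,33,-13.5,0,1]
    - [0,0,0,33,-13.5,0,1]
    - [0,0,0,33,-13.5,0,1]
    - [0,0,0,33,-13.5,0,1]
    - [0,0,0,33,-13.5,0,1]
    - [0,0,0,33,-13.5,0,1]
    - [0,0,0,20,-8,0,1]

```text
time_s: 2.5
tcp_pos: [0.4574, -0.0866, 0.2302]
eef_rot: [-179.9, -0.4, -96.8]
contact_force: [-1.1, -0.1, -0.3]
gripper_width: 0.0879
```

```bash
python3 -c "
from h import *
d((-240,136,40)); print(r.get_state()['joints'].round(1))
cv2.imwrite('pics/s1.png',r.capture('side')[:,:,::-1])"
```

```text
t 2.5 rot [-179.94   -0.43  -96.83] yawrel -181.96 tcpR [-257.5  140.7] z 0.2302 F [-1.1 -0.1 -0.3] w 0.08786404160903562
delta tool mm [-19.   -3.9 190.1] world target [ 0.4636 -0.0696  0.04  ]
[ 14.    0.2 -24.5   0.5 -65.4  69. ]
```

View pics/s1.png

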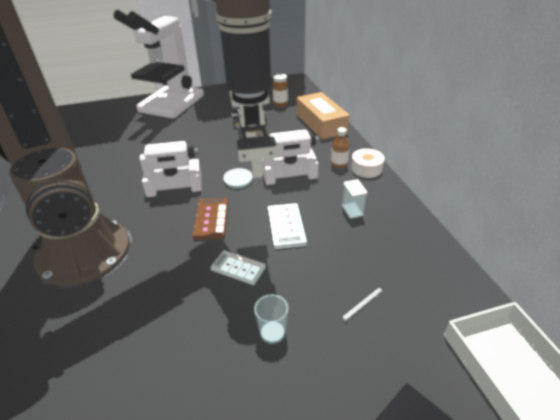

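```bash
python3 -c "
from h import *
print(w2px('side',[[.457,-.087,.23],[0,0,0]]), w2px('top',[[.457,-.087,.23],[.266,.62,.226],[0,0,0]]))
cv2.imwrite('pics/t1.png',r.capture('top')[:,:,::-1]); print(r.get_state()['tcp_pos'])"
```

```text
[[255.10427552 164.00432468]
 [ 83.51560816 250.66980056]] [[293.67013052 236.6294263 ]
 [-74.53840237 337.70352467]
 [254.90388669 446.15266795]]
[ 0.45738534 -0.08664538  0.22993937]
```

View pics/t1.png

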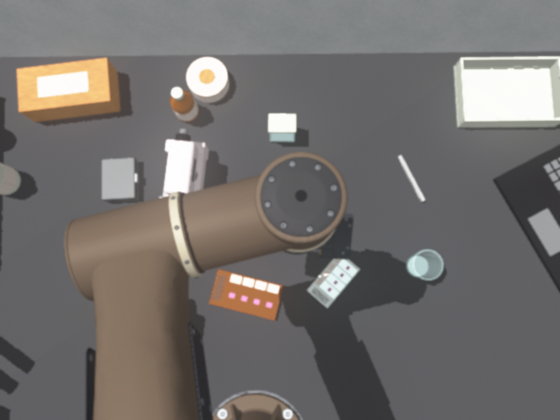

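>>> step_arm:
  deltas:
    - [0,0,-0.034,-19,-4,0,1]
    - [0,0,0,0,0,35,1]
    - [0,0,0,0,0,35,1]
    - [0,0,0,0,0,35,1]
    - [0,0,0,0,0,35,1]
    - [0,0,0,0,0,30,1]
    - [0,0,0,0,0,10,1]

```text
time_s: 3.3
tcp_pos: [0.4657, -0.0671, 0.0469]
eef_rot: [-179.5, -0.3, -96.2]
contact_force: [-0.4, -0.1, 0.5]
gripper_width: 0.0876
```

```bash
python3 -c "
from h import *
d((-240,136,7)); print(r.get_state()['joints'].round(1))
i=r.capture('side');cv2.imwrite('pics/s2.png',i[:,:,::-1])"
```

```text
t 3.3 rot [-179.53   -0.27  -96.17] yawrel -181.29 tcpR [-237.3  134.1] z 0.0469 F [-0.4 -0.1  0.5] w 0.0876379657592513
delta tool mm [ 2.5  2.1 39.9] world target [ 0.4636 -0.0696  0.007 ]
[ 16.2  12.9 -38.4   0.7 -38.4  67.1]
```

View pics/s2.png

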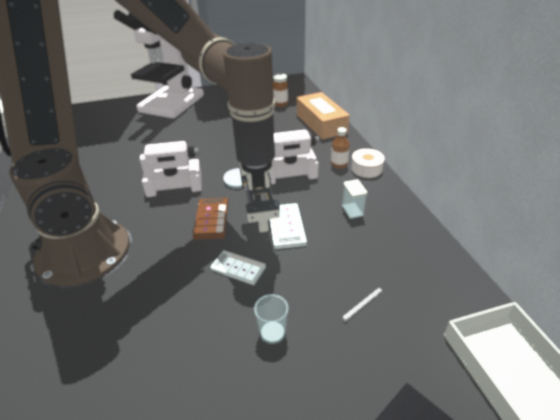

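>>> step_arm:
  deltas:
    - [0,0,-0.022,2,2,0,1]
    - [0,0,0,0,0,20,1]
    - [0,0,0,0,0,15,1]
    - [0,0,0,0,0,2,1]

```text
time_s: 3.75
tcp_pos: [0.4651, -0.0677, 0.0112]
eef_rot: [-179.3, -0.2, -94.9]
contact_force: [0.1, 0.2, 0.5]
gripper_width: 0.0875
```

```bash
python3 -c "
from h import *
d((-240,136,7))
i=r.capture('side');crop('side',i,225,140,130,120,5,'pics/s3.png')"
```

```text
t 3.75 rot [-179.35   -0.23  -94.87] yawrel -180.0 tcpR [-238.   134.6] z 0.0112 F [0.1 0.2 0.5] w 0.08749035955345087
delta tool mm [2.  1.4 4.2] world target [ 0.4636 -0.0696  0.007 ]
```

View pics/s3.png

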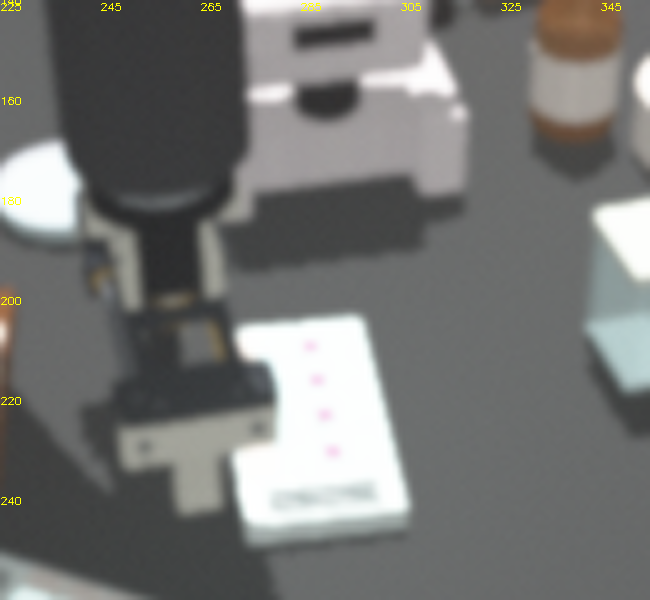

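>>> step_arm:
  deltas:
    - [0,0,0,2,0,3,1]
    - [0,0,0,0,-10,0,1]
    - [0,0,0,0,-10,0,1]
    - [0,0,0,0,-10,0,1]
    - [0,0,0,0,-10,0,1]
    - [0,0,0,0,-8,0,1]
    - [0,0,0,0,-8,0,1]

```text
time_s: 4.5
tcp_pos: [0.5269, -0.0747, 0.0128]
eef_rot: [-179.1, -0.2, -94.9]
contact_force: [-1.0, 0.5, -0.4]
gripper_width: 0.0873
```

```bash
python3 -c "
from h import *
d((-240,52,8))
i=r.capture('side');crop('side',i,225,140,130,120,5,'pics/s4.png')"
```

```text
t 4.5 rot [-1.7911e+02 -1.5000e-01 -9.4870e+01] yawrel -180.0 tcpR [-239.7   72.4] z 0.0128 F [-1.   0.5 -0.4] w 0.08729093970534692
delta tool mm [  0.3 -20.4   5.1] world target [ 0.5473 -0.0767  0.008 ]
```

View pics/s4.png

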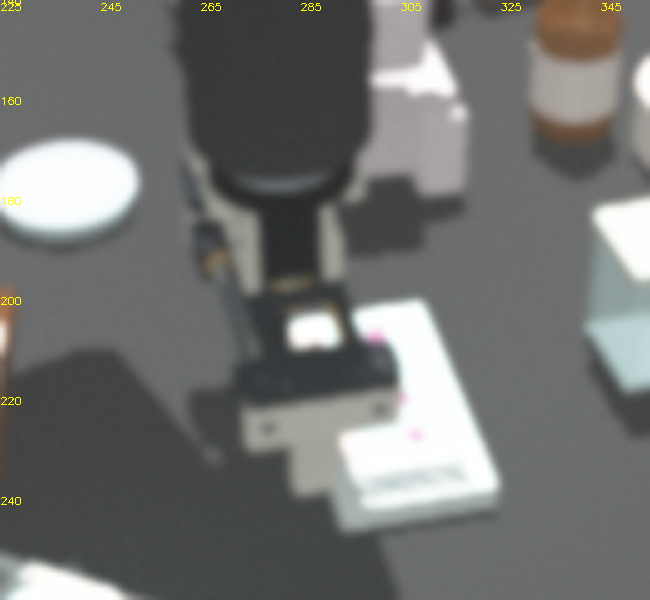

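>>> step_arm:
  deltas:
    - [0,0,0,0,3,3,1]
    - [0,0,0,0,0,3,1]
    - [0,0,0,0,-8,1,1]
    - [0,0,0,0,-8,1,1]
    - [0,0,0,0,-6,1,1]

```text
time_s: 5.05
tcp_pos: [0.5469, -0.0766, 0.0033]
eef_rot: [-179.2, -0.2, -94.8]
contact_force: [-3.4, 0.7, 2.8]
gripper_width: 0.0878
```

```bash
python3 -c "
from h import *
d((-240,52,8))
i=r.capture('side');crop('side',i,225,140,130,120,5,'pics/s5.png')"
```

```text
t 5.05 rot [-179.2    -0.19  -94.85] yawrel -179.97 tcpR [-239.9   52.4] z 0.0033 F [-3.4  0.7  2.8] w 0.08778112112135984
delta tool mm [ 0.1 -0.4 -4.7] world target [ 0.5473 -0.0767  0.008 ]
```

View pics/s5.png

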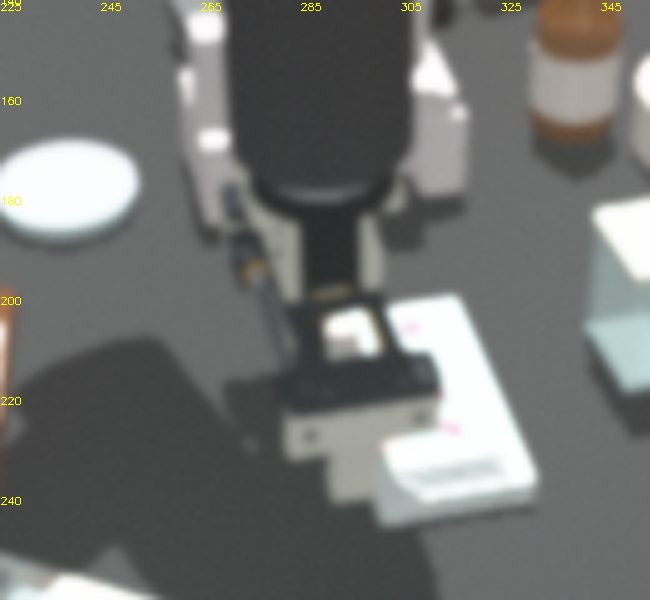

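>>> step_arm:
  deltas:
    - [0,0,0,0,10,-1,1]
    - [0,0,0,0,10,-1,1]
    - [0,0,0,0,5,-30,1]
    - [0,0,0,0,0,-40,1]
    - [0,0,0,0,0,-40,1]
    - [0,0,0,-25,0,-30,1]
    - [0,0,0,-40,0,-10,1]
    - [0,0,0,-40,0,0,1]
    - [0,0,0,-40,0,0,1]
    - [0,0,0,0,0,0,1]

```text
time_s: 6.1
tcp_pos: [0.527, 0.0754, 0.1621]
eef_rot: [-178.8, 0.1, -95.0]
contact_force: [0.2, -0.8, -1.1]
gripper_width: 0.0878
```

```bash
python3 -c "
from h import *
d((-350,0,150));print(r.get_state()['joints'].round(1))
i=r.capture('top');cv2.imwrite('pics/t6.png',i[:,:,::-1]); i=r.capture('side');crop('side',i,225,110,180,145,4,'pics/s6.png')"
```

```text
t 6.1 rot [-1.7877e+02  1.4000e-01 -9.5040e+01] yawrel -180.17 tcpR [-90.2  85.1] z 0.1621 F [ 0.2 -0.8 -1.1] w 0.08777594722059749
delta tool mm [259.6 -85.6  13.3] world target [ 0.5897 -0.1907  0.15  ]
[ 29.7   9.5 -23.8   0.7 -55.7  54.9]
```

View pics/s6.png

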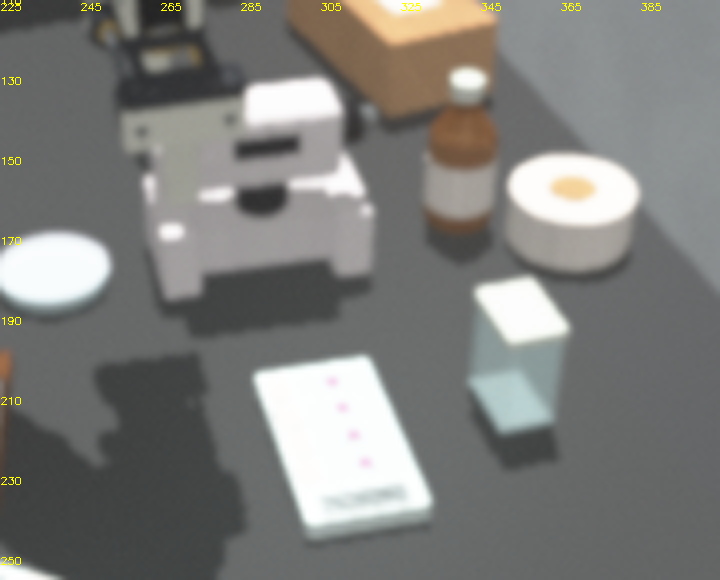

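View pics/t6.png

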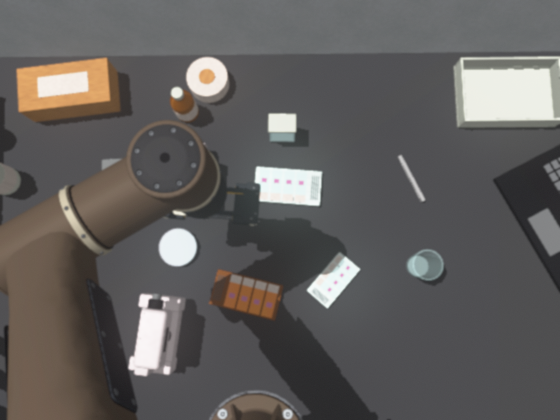

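That move went the wrong way along tool x: it ended near the reader at z = 162 mm, above the 148 mm head, with no contact force. I'll measure the carrier and then head to the rear.

```bash
python3 - <<'E'
from h import *
i=cv2.cvtColor(cv2.imread('pics/t6.png'),cv2.COLOR_BGR2RGB)
crop('top',i,230,150,110,70,7,'pics/c6.png')
E
```

```text
(no output)
```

View pics/c6.png

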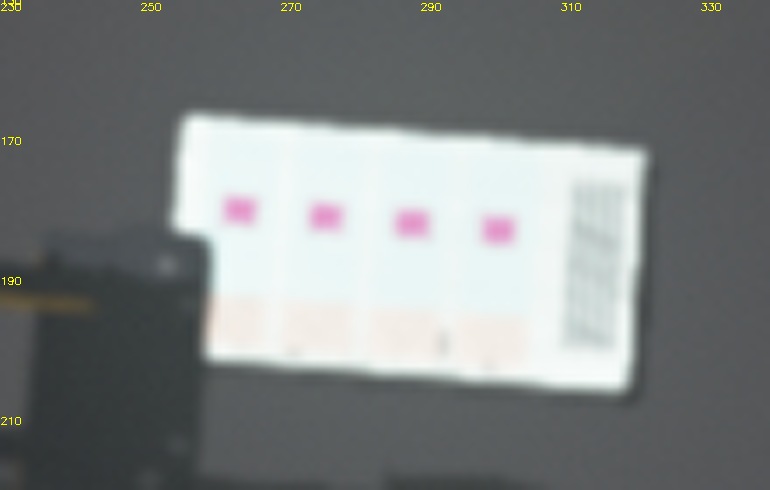

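```bash
cat >> h.py <<'E'
LC=np.array([(80,-42,16),(-80,-42,16),(-80,42,16),(80,42,16)])/1e3
def fitc(top={},side={}):
    from scipy.optimize import least_squares
    c,rd=np.load('g.npy')
    def res(p,w):
        P=fr(*p)(LC); o=[]
        for k,(n,D) in enumerate((('top',top),('side',side))):
            if D: o.append(w[k]*(w2px(n,P[list(D)])-np.array(list(D.values()))).ravel())
        return np.concatenate(o)
    for w in((1,1),(1,0),(0,1)):
        if (w[0]and not top) or (w[1] and not side): continue
        s=least_squares(res,[.6,-.05,1.48],args=(w,)); p=s.x;a=rd[2]
        q=fr(*p)([(.08,0,0)])[0][:2]-rd[:2]
        print(w,'front R mm',(1e3*np.array([q@[np.cos(a),np.sin(a)],q@[-np.sin(a),np.cos(a)]])).round(1),'yaw rel',np.degrees(p[2]-a).round(2),'yaw',np.degrees(p[2]).round(2),'rms',np.sqrt(np.mean(s.fun**2)).round(2))
E
python3 - <<'E'
from h import *
s=lambda x,y:(225+x/4,110+y/4)
fitc({0:(256.3,166.6),1:(322.4,171.4),2:(320,206)},{0:s(370,355),1:s(432,505),2:s(305,528),3:s(253,373)})
E
```

```text
(1, 1) front R mm [-158.8   -1.3] yaw rel -0.18 yaw 84.95 rms 0.52
(1, 0) front R mm [-158.2   -0.9] yaw rel 0.09 yaw 85.22 rms 0.18
(0, 1) front R mm [-160.2   -1.5] yaw rel -0.55 yaw 84.58 rms 0.4
```

>>> step_arm:
  deltas:
    - [0,0,0,10,0,-20,-0.1]
    - [0,0,0,40,-5,0,-0.1]
    - [0,0,0,40,-10,0,-0.1]
    - [0,0,0,40,-10,0,-0.1]
    - [0,0,0,40,-10,0,-0.1]
    - [0,0,0,40,-10,0,-0.1]
    - [0,0,0,40,-10,0,-0.1]
    - [0,0,0,20,-10,0,-0.1]

```text
time_s: 7.0
tcp_pos: [0.5592, -0.217, 0.1824]
eef_rot: [-178.9, 0.1, -95.1]
contact_force: [0.4, 0.7, -0.6]
gripper_width: 0.0397
```

The carrier is now centred (y about -1 mm) and square (about 0°). Next I turn the tool a quarter turn.

>>> step_arm:
  deltas:
    - [0,0,0.143,0,0,0,-0.1]
    - [0,0,0.143,0,0,0,-0.1]
    - [0,0,0.143,0,0,0,-0.1]
    - [0,0,0.143,0,0,0,-0.1]
    - [0,0,0.143,0,0,0,-0.1]
    - [0,0,0.143,0,0,0,-0.1]
    - [0,0,0.143,0,0,0,-0.1]
    - [0,0,0.143,0,0,0,-0.1]
    - [0,0,0.143,0,0,0,-0.1]
    - [0,0,0.143,0,0,0,-0.1]

```text
time_s: 8.0
tcp_pos: [0.5448, -0.2324, 0.1777]
eef_rot: [180.0, 0.6, 179.0]
contact_force: [0.3, 1.0, 0.1]
gripper_width: 0.0393
```

>>> step_arm:
  deltas:
    - [0,0,0.14,0,0,0,-0.1]
    - [0,0,0,0,0,0,-0.1]

```text
time_s: 8.2
tcp_pos: [0.542, -0.2343, 0.1771]
eef_rot: [179.9, 0.5, 170.4]
contact_force: [0.2, 0.2, -0.4]
gripper_width: 0.0394
```

```bash
python3 -c "
from h import *
d((-348,0,60));print(r.get_state()['joints'].round(1))"
```

```text
t 8.2 rot [179.87   0.49 170.36] yawrel 85.23 tcpR [-397.5   43.9] z 0.1771 F [ 0.2  0.2 -0.4] w 0.0394365530131323
delta tool mm [-38.6  52.7 117.6] world target [ 0.5899 -0.1887  0.06  ]
[ -4.5  14.5 -14.7  -0.1 -60.4  -5.1]
```

>>> step_arm:
  deltas:
    - [0,0,-0.083,0,0,0,-0.1]
    - [0,0,0,-22,24,20,-0.1]
    - [0,0,0,-20,24,30,-0.1]
    - [0,0,0,0,0,30,-0.1]
    - [0,0,0,0,0,30,-0.1]
    - [0,0,0,0,0,20,-0.1]

```text
time_s: 8.8
tcp_pos: [0.5891, -0.1931, 0.0477]
eef_rot: [180.0, 1.0, 176.6]
contact_force: [-0.2, 0.4, 0.2]
gripper_width: 0.0393
```

```bash
python3 -c "
from h import *
d((-348,0,8))
i=r.capture('side');crop('side',i,225,110,190,145,4,'pics/s7.png')"
```

```text
t 8.8 rot [179.96   0.99 176.6 ] yawrel 91.47 tcpR [-352.4    0.4] z 0.0477 F [-0.2  0.4  0.2] w 0.039341838557183456
delta tool mm [ 0.2  4.4 39.7] world target [ 0.5899 -0.1887  0.008 ]
```

View pics/s7.png

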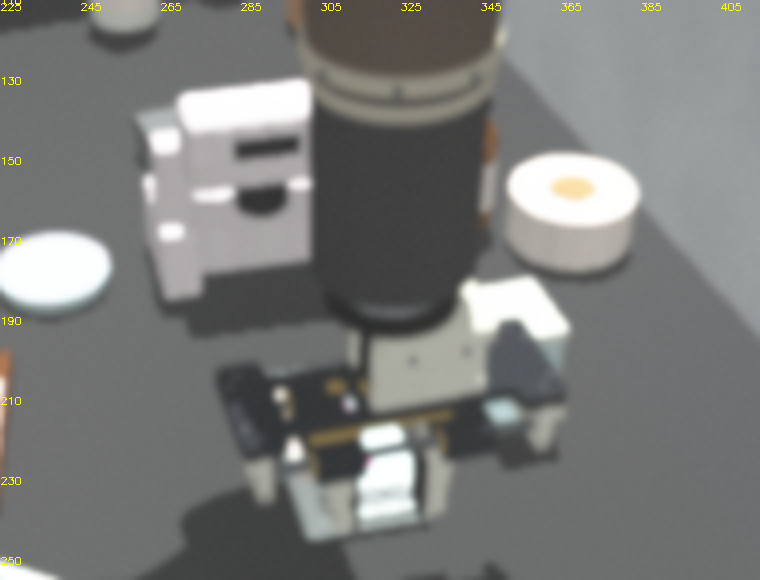

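>>> step_arm:
  deltas:
    - [0,-0.017,0.026,-3,0,10,-0.3]
    - [0,0,0,0,0,15,-0.3]
    - [0,0,0,0,0,10,-0.3]
    - [0,0,0,0,0,2,-0.3]

```text
time_s: 9.25
tcp_pos: [0.5891, -0.1955, 0.0067]
eef_rot: [180.0, 1.6, 175.6]
contact_force: [-0.9, 0.4, 0.0]
gripper_width: 0.0308
```

```bash
python3 -c "
from h import *
d((-335,4,8))"
```

```text
t 9.25 rot [179.96   1.63 175.62] yawrel 90.49 tcpR [-3.548e+02  2.000e-01] z 0.0067 F [-0.9  0.4  0. ] w 0.030787715158316433
delta tool mm [ 3.6 19.8 -1.4] world target [ 0.587  -0.1754  0.008 ]
```

>>> step_arm:
  deltas:
    - [0,0.028,0.008,4,0,0,-0.3]
    - [0,0,0,0,10,0,-0.3]
    - [0,0,0,0,8,0,-0.3]
    - [0,0,0,0,8,0,-0.3]
    - [0,0,0,0,8,0,-0.3]
    - [0,0,0,0,8,0,-0.3]

```text
time_s: 9.85
tcp_pos: [0.5894, -0.1514, 0.0093]
eef_rot: [180.0, 0.2, 175.4]
contact_force: [-0.6, -1.5, -0.1]
gripper_width: 0.0305
```

```bash
python3 -c "
from h import *
d((-120,4,8))"
```

```text
t 9.85 rot [179.95   0.24 175.36] yawrel 90.23 tcpR [-310.8    3.7] z 0.0093 F [-0.6 -1.5 -0.1] w 0.03045273814452457
delta tool mm [ -0.4 190.8   1.4] world target [0.6053 0.0388 0.008 ]
```

>>> step_arm:
  deltas:
    - [0,0,0.003,0,10,0.5,-0.3]
    - [0,0,0,0,10,0.5,-0.3]
    - [0,0,0,0,10,0.2,-0.3]
    - [0,0,0,0,10,0.2,-0.3]
    - [0,0,0,0,10,0.2,-0.3]
    - [0,0,0,0,10,0.2,-0.3]
    - [0,0,0,0,10,0.2,-0.3]
    - [0,0,0,0,10,0.2,-0.3]

```text
time_s: 10.65
tcp_pos: [0.5972, -0.065, 0.0084]
eef_rot: [-180.0, 0.4, 175.3]
contact_force: [-0.1, -3.0, 3.2]
gripper_width: 0.0305
```

```bash
python3 -c "
from h import *
d((-120,4,8))
i=r.capture('side');crop('side',i,225,110,190,145,4,'pics/s8.png')
i=r.capture('top');cv2.imwrite('pics/t8.png',i[:,:,::-1])"
```

```text
t 10.65 rot [-179.98    0.35  175.26] yawrel 90.13 tcpR [-224.1    3.2] z 0.0084 F [-0.1 -3.   3.2] w 0.03053361250714749
delta tool mm [  0.6 104.1   0.3] world target [0.6053 0.0388 0.008 ]
```

View pics/s8.png

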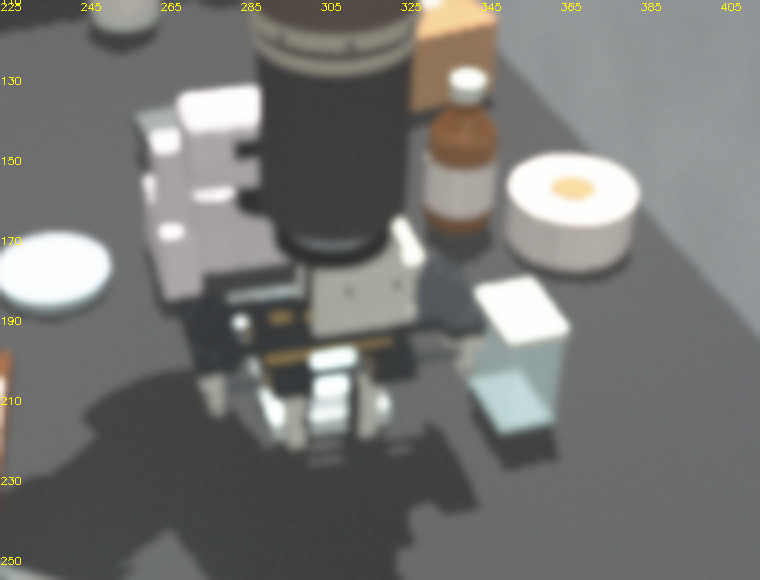

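View pics/t8.png

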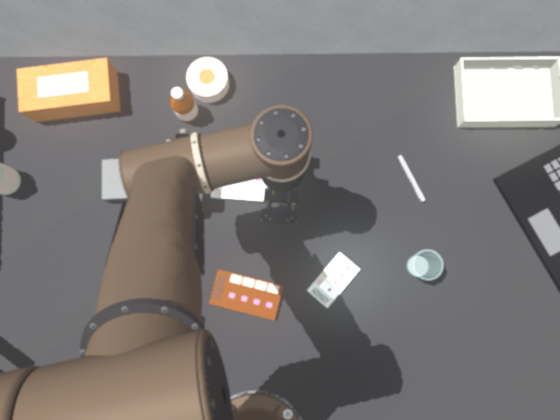

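>>> step_arm:
  deltas:
    - [0,0,0,0.5,10,0.2,-0.3]
    - [0,0,0,0,10,0.2,-0.3]
    - [0,0,0,0,10,0.2,-0.3]
    - [0,0,0,0,10,0.2,-0.3]
    - [0,0,0,0,10,0.2,-0.3]
    - [0,0,0,0,8,0.2,-0.3]
    - [0,0,0,0,8,0.2,-0.3]

```text
time_s: 11.45
tcp_pos: [0.6021, 0.0057, 0.0066]
eef_rot: [-180.0, 0.3, 175.3]
contact_force: [-0.6, -2.8, 2.4]
gripper_width: 0.0307
```

```bash
python3 -c "
from h import *
d((-120,4,8))
i=r.capture('side');crop('side',i,225,110,190,145,4,'pics/s9.png')
i=r.capture('top');crop('top',i,150,110,190,140,4,'pics/t9.png')"
```

```text
t 11.45 rot [-179.97    0.3   175.27] yawrel 90.14 tcpR [-153.3    4.4] z 0.0066 F [-0.6 -2.8  2.4] w 0.030697855468109703
delta tool mm [-0.4 33.3 -1.5] world target [0.6053 0.0388 0.008 ]
```

View pics/s9.png

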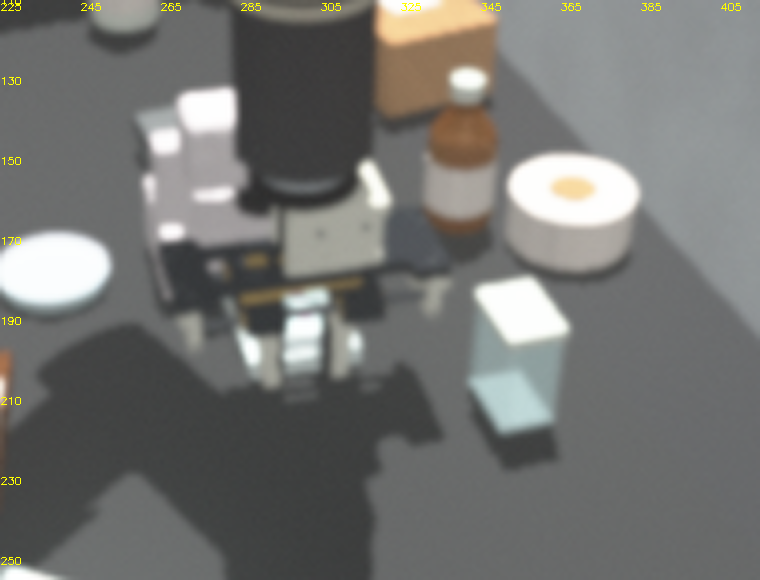

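View pics/t9.png

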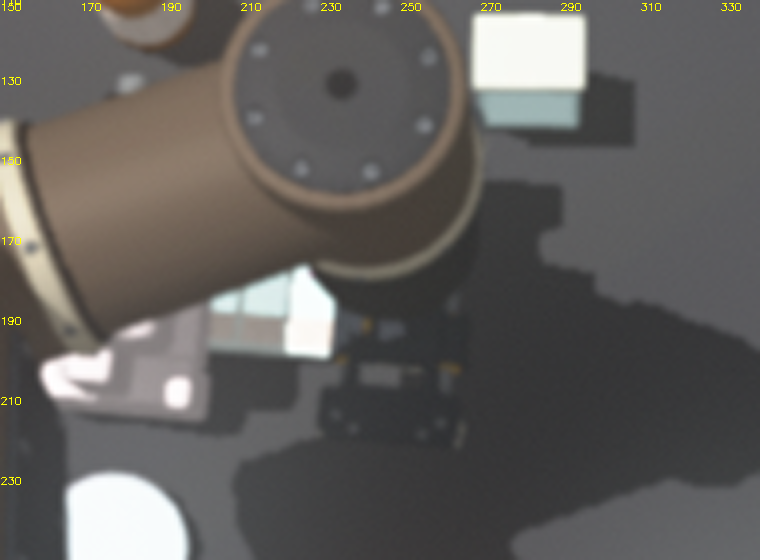

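>>> step_arm:
  deltas:
    - [0,0,0,0,8,-0.5,-0.3]
    - [0,0,0,0,8,-0.5,-0.3]
    - [0,0,0,0,6,0,-0.3]
    - [0,0,0,0,5,0,-0.3]

```text
time_s: 11.95
tcp_pos: [0.6038, 0.0347, 0.0068]
eef_rot: [-180.0, 0.2, 175.2]
contact_force: [-0.4, -2.3, -0.1]
gripper_width: 0.0306
```

```bash
python3 -c "
from h import *
d((-120,4,8))"
```

```text
t 11.95 rot [-179.99    0.23  175.25] yawrel 90.12 tcpR [-124.2    5.1] z 0.0068 F [-0.4 -2.3 -0.1] w 0.03063805313583601
delta tool mm [-1.1  4.2 -1.2] world target [0.6053 0.0388 0.008 ]
```

>>> step_arm:
  deltas:
    - [0,0,0,0,3,0,-0.3]
    - [0,0,0,0,2,0,-0.3]

```text
time_s: 12.15
tcp_pos: [0.602, 0.0357, 0.0069]
eef_rot: [-179.6, -0.1, 175.2]
contact_force: [2.1, -15.3, 3.1]
gripper_width: 0.0306
```

>>> step_arm:
  deltas:
    - [0,0,0,0,2,0,-0.3]

```text
time_s: 12.25
tcp_pos: [0.6018, 0.0356, 0.0071]
eef_rot: [-179.5, -0.1, 175.2]
contact_force: [3.3, -12.8, 0.5]
gripper_width: 0.0306
```

>>> step_arm:
  deltas:
    - [0,0,0,0,2,0,-0.3]

```text
time_s: 12.35
tcp_pos: [0.6018, 0.0356, 0.0071]
eef_rot: [-179.3, -0.2, 175.1]
contact_force: [3.0, -12.2, -0.4]
gripper_width: 0.0312
```

Firm resistance of 12–15 N at about the expected depth. I'll back off and check from above.

>>> step_arm:
  deltas:
    - [0,0,0,0,-10,0,-0.3]
    - [0,0,0,0,-15,-1,-0.3]
    - [0,0,0,0,-15,-10,-0.3]
    - [0,0,0,0,-30,-20,-0.3]
    - [0,0,0,0,-40,-20,-0.3]
    - [0,0,0,0,-40,-20,-0.3]
    - [0,0,0,0,-40,-20,-0.3]
    - [0,0,0,0,-40,-20,-0.3]
    - [0,0,0,0,-40,0,-0.3]
    - [0,0,0,0,-40,0,-0.3]

```text
time_s: 13.35
tcp_pos: [0.575, -0.2853, 0.1331]
eef_rot: [-179.4, 0.3, 175.5]
contact_force: [1.3, -0.1, -1.6]
gripper_width: 0.0307
```

```bash
python3 -c "
from h import *
d((-120,4,8))
i=r.capture('side');crop('side',i,225,110,190,145,4,'pics/s10.png')
i=r.capture('top');crop('top',i,150,110,190,140,4,'pics/t10.png')
cv2.imwrite('pics/t10r.png',i[:,:,::-1])"
```

```text
t 13.35 rot [-179.38    0.27  175.47] yawrel 90.34 tcpR [-445.5    6.6] z 0.1331 F [ 1.3 -0.1 -1.6] w 0.03067952530074269
delta tool mm [ -4.  326.8 121.6] world target [0.6053 0.0388 0.008 ]
```

View pics/s10.png

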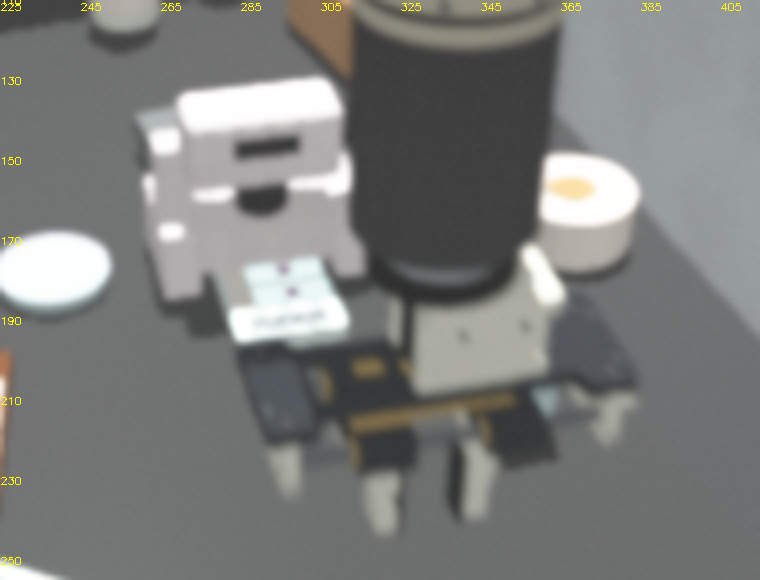

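View pics/t10.png

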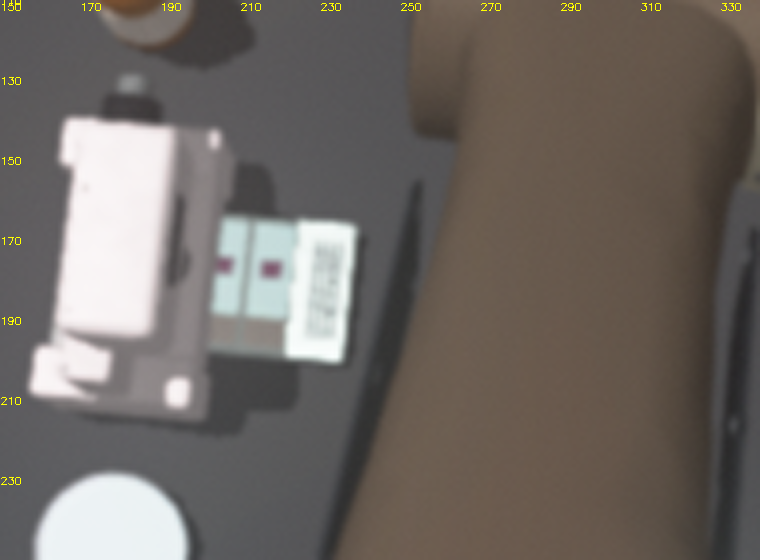

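```bash
python3 - <<'E'
from h import *
fitc({1:(239.3,165.5),2:(235.5,200.5)})
s=lambda x,y:(225+x/4,110+y/4)
fitc({1:(239.3,165.5),2:(235.5,200.5)},{1:s(349,324),2:s(234,340)})
i=cv2.cvtColor(cv2.imread('pics/t10r.png'),cv2.COLOR_BGR2RGB)
c,rd=np.load('g.npy')
F=fr(*rd)
P=F(np.array([(-110,42,16),(-110,-42,16),(50,-42,16),(50,42,16)])/1e3)
Q=F(np.array([(-30,84,0),(-30,-84,0),(64,-84,0),(64,84,0)])/1e3);Q2=Q+[0,0,.06]
crop('top',i,150,125,100,95,7,'pics/c10.png',[(P,(0,0,255)),(Q,(0,255,0)),(Q2,(255,0,0))])
E
```

```text
(1, 0) front R mm [45.2 -1.2] yaw rel -0.77 yaw 84.36 rms 0.45
(1, 1) front R mm [44.7 -0.7] yaw rel -0.87 yaw 84.26 rms 0.56
(1, 0) front R mm [45.2 -1.2] yaw rel -0.77 yaw 84.36 rms 0.32
(0, 1) front R mm [42.7 -0.4] yaw rel -1.26 yaw 83.87 rms 0.33
```

View pics/c10.png

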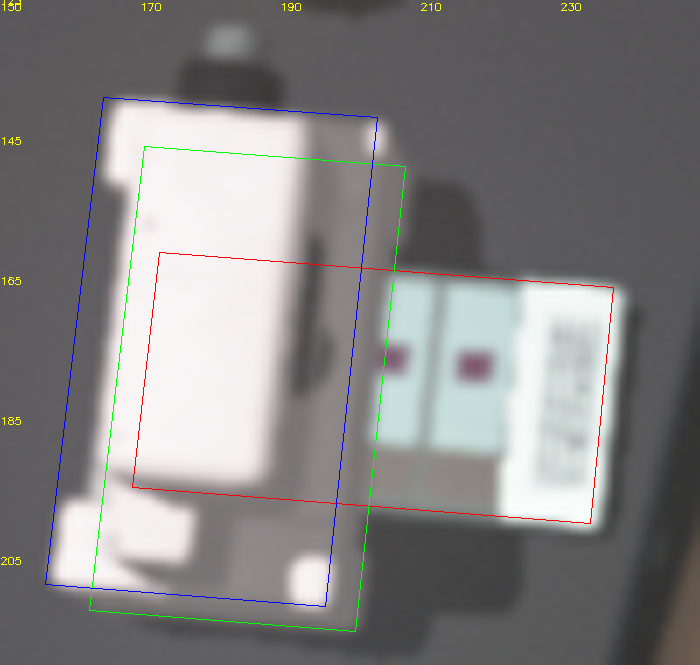

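```bash
python3 - <<'E'
from h import *
i=cv2.cvtColor(cv2.imread('pics/t10r.png'),cv2.COLOR_BGR2GRAY).astype(float)
# subpixel edges along image rows
for v in(168,172,176,180,184,187,190,194,197):
    row=np.median(i[v-1:v+2],0); g=np.diff(row)
    ks=[k for k in range(192,250) if abs(g[k])>7 and abs(g[k])>=max(abs(g[k-1]),abs(g[k+1]))]
    print(v,[(k+.5,int(g[k])) for k in ks])
E
```

```text
168 [(195.5, 21), (201.5, -8), (204.5, 37), (211.5, -24), (213.5, 24), (224.5, 23), (238.5, -63), (249.5, -12)]
172 [(194.5, 16), (196.5, 17), (201.5, -8), (204.5, 40), (210.5, -20), (212.5, 20), (223.5, 14), (228.5, -24), (235.5, 17), (238.5, -76), (248.5, -12)]
176 [(193.5, 8), (196.5, 18), (207.5, 40), (210.5, -23), (212.5, 22), (214.5, -36), (219.5, 37), (223.5, 20), (227.5, -22), (234.5, 21), (237.5, -74), (240.5, 13), (247.5, -11), (248.5, -11)]
180 [(193.5, 16), (195.5, 13), (200.5, -9), (203.5, 40), (209.5, -21), (212.5, 19), (223.5, 15), (227.5, -16), (231.5, -13), (234.5, 23), (237.5, -79), (240.5, 9), (246.5, -12)]
184 [(199.5, -8), (202.5, 37), (209.5, -23), (211.5, 24), (222.5, 17), (226.5, -19), (234.5, 14), (237.5, -73), (245.5, -12)]
187 [(199.5, -10), (202.5, 34), (208.5, -17), (211.5, 24), (222.5, 23), (226.5, -20), (228.5, -10), (230.5, -8), (233.5, 27), (236.5, -72), (239.5, 12), (244.5, -11), (245.5, -11)]
190 [(193.5, 8), (199.5, -8), (202.5, 9), (221.5, 38), (225.5, -15), (226.5, -15), (233.5, 16), (236.5, -81), (244.5, -11)]
194 [(201.5, 8), (220.5, 52), (235.5, -74), (238.5, 13), (242.5, -11)]
197 [(198.5, -8), (220.5, 52), (235.5, -80), (238.5, 12), (241.5, -10), (242.5, -10)]
```

```bash
python3 - <<'E'
from h import *
for v,a,b in((168,204.7,238.8),(172,204.4,238.5),(180,203.6,237.7),(187,202.7,236.8)):
    p=px2w('top',a,v,.022);q=px2w('top',b,v,.016); e=np.array([np.cos(1.486),np.sin(1.486)])
    print(v,(p-q)[:2]@e)
E
```

```text
168 0.08217245999184515
172 0.08207137762872349
180 0.08186862302668385
187 0.08169068881788431
```

>>> step_arm:
  deltas:
    - [0,0,0,0,-20,-30,-0.3]
    - [0,0,0,20,-40,-20,-0.3]
    - [0,0,0,20,-40,0,-0.3]
    - [0,0,0,0,0,0,-0.3]

```text
time_s: 13.85
tcp_pos: [0.5221, -0.3896, 0.188]
eef_rot: [-179.3, 0.3, 175.2]
contact_force: [0.2, 0.9, -1.2]
gripper_width: 0.0306
```

```bash
python3 -c "
from h import *
i=r.capture('side');cv2.imwrite('pics/s11.png',i[:,:,::-1])
s=r.get_state();print(s['tcp_pos'],s['contact_force'],s['time_s'])
i=r.capture('top');cv2.imwrite('pics/t11.png',i[:,:,::-1])"
```

```text
[ 0.52326478 -0.38846026  0.18836176] [-0.49657473  0.66298665  0.76239744] 13.9
```

View pics/s11.png

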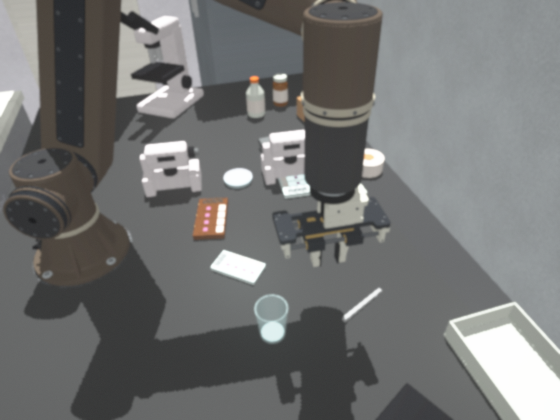

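View pics/t11.png

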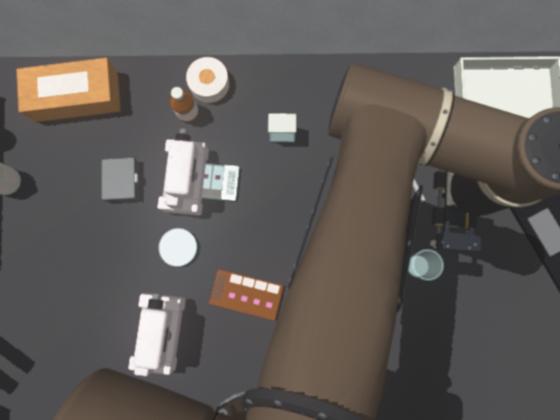

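```bash
python3 -c "
from plant import r
print(r.close_job(), r.get_state()['contact_force'])"
```

```text
the job is handed in; nothing more can be done
the job is handed in; nothing more can be done
```

I pushed the large white carrier in under the far reader until it met the stop, backed the arm clear, and handed the job in at about 14 s of the 58 s. No verdict is reported.

**How it went:** I pushed the carrier sideways with the open fingers until it was centred and square (y about -1 mm, yaw about 0°). I then pushed it in from the ribbed end with both fingertips. It met firm resistance of 12–15 N, against 2–3 N while sliding, and the fingers stopped moving forward.

**Last checks:**
- **Depth:** The checks disagree by a few millimetres.
  - Measured from the beam in the top view, the carrier stands out 82 mm where 80 is nominal, so its front is at about 48 mm (45 needed).
  - The pose fits put the front at 45 mm from the top view and 43 mm from the side view. My reader pose looks about 2–3 mm off along that axis.
  - I relied on the firm resistance and the beam measurement.
- **Squareness:** The carrier's rear edge is parallel to the beam to within about 0.01 rad. The pose fits give 0.8–1.3° (limit 3.4°). Its front is within about 1 mm of the centre line.
- **Bystanders:** Those in view had not visibly moved in the last pictures. The arm partly hid the forceps from above, but they looked in place in the side view.
- **Robot:** It was clear of the carrier, with no contact force beyond the sensor's noise.

**Near miss:** One lift-off move went the wrong way and carried the fingers towards the reader. The tips ended 162 mm up, above its 148 mm head, and no contact force showed.

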